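Weigh the tub of brown jars on its hand scale

ROBOT

A 6-joint arm with a two-finger parallel gripper is mounted at the origin on the work surface. World frame = base frame: x ahead of the robot, y to its left, z up, the work surface at z = 0. Lengths are in m, angles in rad, forces in N, time in s.
With the tool pointing down it reaches from about 0.375 to 0.975 m from the base axis. Payload 3.8 kg.
Tool frame: the origin (TCP) lies midway between the tips of the shut fingers; the grasp point (between the pads) lies 19 mm behind it; z points along the fingers, y is the line along which they close (so a half turn about z gives the same grasp; the last joint's range is limited). The gripper opens to 85 mm and grips with 20 to 120 N. Pads are 22 mm wide; open, the fingers measure 114 mm over their backs; the gripper's body (76 mm by 85 mm) begins 54 mm behind the grasp point. The pads swing forward as they close: fully open they stand 13 mm farther back than shut.
Start: joints at [-1.372, 0.264, 1.604, -0, 1.274, -0.037], TCP at [0.158, -0.656, 0.231] pointing down, gripper open.
Joint ranges: [-2.63, 2.63], [-0.94, 2.18], [0.31, 2.57], [-1.31, 4.45], [0, 2.66], [-2.55, 2.55]. Speed limits (rad/s): [2.57, 2.57, 3.14, 3.14, 3.14, 3.14].

INTERFACE

Orientations are given as a rotation vector (axis times angle).
In Python, from workcell import read_state, vision, ticket gives the robot as it stands. The module is installed in compiled form; this text tells all that it offers.
- The arm moves only by the tool jog_arm, never from a script. Its arguments are lists of equal length, an entry for each row: "turn": the turn, a rotation vector about the tool's x, y, z in rad, a list of three; "delta_pos": the shift along the tool's x, y, z in m, a list of three; "gripper": the finger opening in m, from 0 to 0.0854. In form: {"turn": [[rx, ry, rz], ...], "delta_pos": [[dx, dy, dz], ...], "gripper": [gripper, ...]}. A call has 1 to 20 rows; each row shifts and turns the commanded pose from where the row before left it, along the tool's axes as they then stand; what a row does not reach is not made up. A row lasts 1/12 s, in which the tool goes at most 41.7 mm and 7.16 degrees, less where a joint would pass 70% of its speed; a pose out of reach is approached as far as the arm can. A call with a gripper value outside its range is refused whole. The fingers move at their own pace and stop on an object; "grip_force" is the grip in N (left out, the last holds). Time passes only in rows, so rows that do not move let the fingers close. It gives the time, the measured TCP pose, the force, the opening and the grip force at its end, in the units of the state.
- read_state(): the state, without advancing time (a new reading comes with each control period).
- vision.read_camera(name): name is "scene" or "top" or "wrist"; returns the picture (420x560x3 uint8, red, green, blue); there is no depth.
- vision.calibration(name): a dict with "vfov" (degrees; the focal length in pixels is half the picture's height over the tangent of half this angle, whatever the lens; pixels are square), "cx", "cy" (the principal point, pixels), "dist" ([k1, k2, p1, p2, k3] as OpenCV has them; the pictures are not rectified), "R" (3x3) and "t" (3): a world point X has camera coordinates R X + t; the wrist camera has in their place "mount" (4x4, takes a point from camera to tool coordinates, whose origin is the TCP and whose axes are the flange's). Camera axes: x right, y down, z forward; pixel columns grow to the right and rows downward; lengths in m; the calibration is good to about 2 mm. A picture is of the moment at which its call begins: read the wrist's pose just before it. calibration takes no time and is no camera call.
- ticket.finish_job(): hands the job in; it is judged then, once.
The state is a dict: "time": time; "q": joint angles; "joint_vel": joint speeds; "joint_torque": joint torques, N m; "tool_pos": TCP position; "tcp_rot": TCP orientation; "wrist_force": force on the tool from outside, world axes, zero at the start; "torque": the same for the moment, N m; "width": opening from 0.0 (shut) to 1.0 (fully open); "grip_force": force on a finger pad.
Only numpy, scipy, OpenCV 4.12 (cv2) and the standard library are available. Lean on these libraries where they do the work, as an engineer would, in place of code of your own. Each camera call takes 0.05 s, during which the arm holds its last target. There are 200 camera calls.

TASK

Weigh the order tub with the black-lidded brown glass jars: lift it by the black handle of its spring scale until the whole tub hangs upright about 5 cm clear of the table, and hold it still there for two seconds so that the reading settles. Then set it down gently, upright, in the middle of the dark wooden board and let go. Leave the other tub, with the white pots, where it is.

Things in the scene. Friction and masses are not known exactly. Their poses are not given: they have to be found in the camera images.
- jar_tub: Clear tub 110 x 110 x 42 mm, 4 brown jars. Steel frame: uprights at y = +-58 mm, crossbar top z = 119; on it the scale's grey housing 26 x 46 mm, top z = 177. Above, on an 8 mm rod, the black handle bar: 18 mm thick (x), 90 long (y), 22 high, centre x = y = 0, z = 225 mm with the spring relaxed. Loose, 0.5 to 0.8 kg. Origin: centre of the underside; z up, x across the bar. Yaw within +-0.6 rad
- jar_scale (a joint): how far the handle of the brown jars' scale is drawn up out of its housing, m: 0 relaxed (on its stop), at most 0.045. Spring 250 N/m, 0.75 N preload, lightly damped: with the tub hanging it is drawn out 14 to 27 mm, so the handle rises that much before the tub leaves the table. An orange band shows on the rod as it comes out
- board: dark wooden board fixed to the table, 200 x 200 mm and 12 mm thick, between the two tubs. Origin: centre of its underside, on the table; its top is 12 mm above
- pot_tub: the other order, to be left alone: same tub, frame, scale and handle as jar_tub (same origin, axes, sizes), but holding four white pots with white lids

How it is judged:
On the way:
1. the tub of brown jars hangs on its scale, upright, clear of the table and still, for one second (height (world z) of jar_tub above 0.02 m and value of joint jar_scale above 0.01 m and angle between jar_tub's own z axis and vertical below 0.2 rad and linear speed of jar_tub below 0.03 m/s and contact force between the fingers and jar_tub above 0.5 N), for 1 s.
At the end, for the whole second after the job is handed in: the tub of brown jars stands released and at rest on the wooden board, upright within 6 degrees, its centre within 40 mm of the board's centre, its scale relaxed (under 6 mm drawn out); the tub of white pots is within 20 mm of where it began (horizontal distance between jar_tub and board below 0.04 m and height (world z) of jar_tub between 0.008 and 0.018 m and angle between jar_tub's own z axis and vertical below 0.1 rad and value of joint jar_scale below 0.006 m and linear speed of jar_tub below 0.02 m/s and distance of pot_tub from where it was at the start of the episode below 0.02 m); the robot touches nothing.
It fails at once if the tub of brown jars is let go in the air (its underside more than 30 mm above the table) (height (world z) of jar_tub above 0.03 m and contact force between the fingers and jar_tub below 0.05 N).
It fails at once if the tub of white pots is moved by more than 20 mm (distance of pot_tub from where it was at the start of the episode above 0.02 m).
It also fails if it takes over 48 s, if anything falls off the work surface, if the arm or the gripper's body presses on something with over 40 N, if the wrist force passes 120 N, or if a joint passes its speed limit or range.

## Working session

There is one attempt and no reset: what is moved stays moved. The work goes in short steps, Python scripts to look and compute and a tool call to move; the robot and the scene stay as the last step left them, time stands still between calls to the robot, and variables do not carry over. Pictures are saved under pics/ and viewed, at most 10 in all, crops included, and the job is handed in when it is done.

Besides the shell and the picture viewer there is one more tool, called as name(argument=value, ...) on one line, values as JSON. jog_arm: Moves the arm, as the interface text tells. Its arguments: {"type":"object","properties":{"turn":{"type":"array","items":{"type":"array","items":{"type":"number"}}},"delta_pos":{"type":"array","items":{"type":"array","items":{"type":"number"}}},"gripper":{"type":"array","items":{"type":"number"}},"grip_force":{"type":"number"}},"required":["turn","delta_pos","gripper"]}

```bash
mkdir -p pics
cat > h.py <<'E'
import numpy as np, cv2
from workcell import read_state, vision, ticket
def K(c):
    f=210/np.tan(np.radians(c["vfov"])/2); return np.array([[f,0,c["cx"]],[0,f,c["cy"]],[0,0,1]])
def pose(name):
    c=vision.calibration(name)
    if "R" in c: return c,np.array(c["R"]),np.array(c["t"])
    s=read_state(); T=np.eye(4); T[:3,:3]=cv2.Rodrigues(np.array(s["tcp_rot"],float))[0]; T[:3,3]=s["tool_pos"]
    M=np.linalg.inv(T@np.array(c["mount"])); return c,M[:3,:3],M[:3,3]
def ray(name,px,z,P=None):
    c,R,t=P or pose(name)
    u=cv2.undistortPoints(np.array(px,float).reshape(-1,1,2),K(c),np.array(c["dist"],float))[:,0]
    d=np.c_[u,np.ones(len(u))]@R; o=-R.T@t
    return o+d*((z-o[2])/d[:,2])[:,None]
def proj(name,X,P=None):
    c,R,t=P or pose(name)
    return cv2.projectPoints(np.array(X,float).reshape(-1,1,3),cv2.Rodrigues(R)[0],t,K(c),np.array(c["dist"],float))[0][:,0]
def snap(name,fn):
    im=vision.read_camera(name)[:,:,::-1].copy(); cv2.imwrite("pics/"+fn,im); return im
E
python3 - <<'E'
from h import *
for n in("top","scene"):
    snap(n,n+"1.png"); c,R,t=pose(n); print(n,c["vfov"],(-R.T@t).round(3),R[2].round(2))
print(read_state())
E
```

```text
top 54.81440749709599 [ 0.375 -0.015  0.963] [ 0.15  0.03 -0.99]
scene 47.22138707400757 [1.217 0.077 1.001] [-0.59 -0.06 -0.8 ]
{'time': 0.1, 'q': array([-1.37187570e+00,  2.64736419e-01,  1.60523880e+00, -4.06836408e-06,
        1.27370574e+00, -3.69172986e-02]), 'joint_vel': array([-1.70540174e-03, -1.21963722e-03, -1.80106741e-03,  3.11540617e-04,
        9.16148756e-04, -1.93420340e-05]), 'joint_torque': array([ 5.26858930e-04, -5.16708434e+01, -3.68589020e+01, -8.57545331e-06,
        6.31708026e-03,  1.83514567e-05]), 'tool_pos': array([ 0.15757346, -0.65566848,  0.2300463 ]), 'tcp_rot': array([-3.11770929e+00, -3.69352445e-01,  2.71327785e-04]), 'wrist_force': array([-0.31872854, -0.6736512 , -0.32138059]), 'torque': array([-0.04910817,  0.00078199, -0.0028504 ]), 'grip_force': 0.0, 'width': 0.9999043301695809}
```

View pics/top1.png

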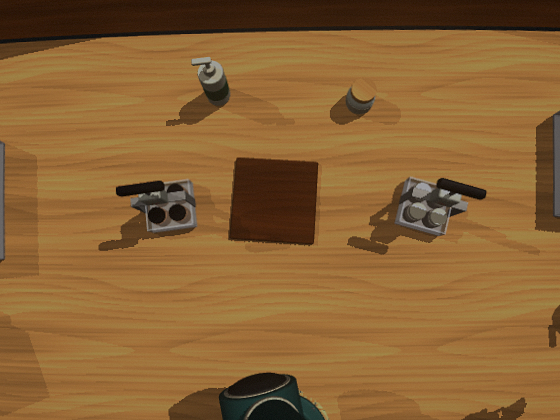

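View pics/scene1.png

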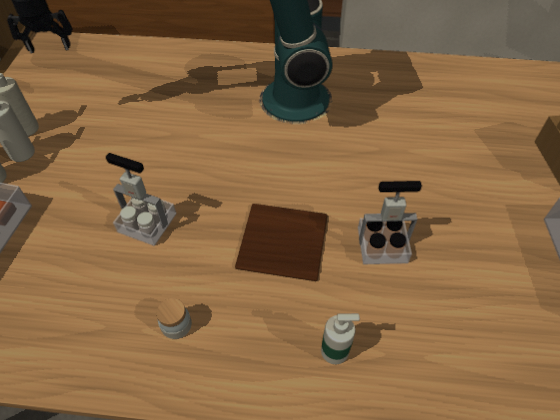

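The top view shows the jar tub at left around (168,207), with its handle running (117,190)–(163,186). The board corners are about (236,158)–(313,244), and the pot tub is at right around (428,205). In the scene view the jar handle is at (400,186), the pot handle at (125,163) and the board at (283,241).

Run:
```python
from h import *
def blob(im,box,thr):
    x0,y0,x1,y1=box; m=np.zeros(im.shape[:2],np.uint8)
    m[y0:y1,x0:x1]=(im[y0:y1,x0:x1].max(2)<thr)*255
    n,l,s,c=cv2.connectedComponentsWithStats(m); i=1+np.argmax(s[1:,4]); return (l==i).astype(np.uint8)
T=cv2.imread("pics/top1.png");S=cv2.imread("pics/scene1.png")
def tri(a,b):
    A=[];B=[]
    for n,p in(("top",a),("scene",b)):
        c,R,t=pose(n);o=-R.T@t;d=ray(n,[p],0)[0]-o;d/=np.linalg.norm(d);M=np.eye(3)-np.outer(d,d);A.append(M);B.append(M@o)
    return np.linalg.solve(sum(A),sum(B))
def ends(m):
    r=cv2.minAreaRect(cv2.findNonZero(m)); b=cv2.boxPoints(r); 
    return r
for nm,bt,bs in(("jar",(105,175,164,200),(372,176,428,196)),("pot",(436,172,490,205),(100,148,148,177))):
    rs=[ends(blob(T,bt,45)),ends(blob(S,bs,45))]; print(nm,rs)
    p=tri(rs[0][0],rs[1][0]); print(" handle centre",p.round(4))
    for n,r in zip(("top","scene"),rs):
        b=cv2.boxPoints(r); e=[(b[0]+b[1])/2,(b[2]+b[3])/2]
        if np.linalg.norm(b[0]-b[1])>np.linalg.norm(b[1]-b[2]): e=[(b[1]+b[2])/2,(b[3]+b[0])/2]
        w=ray(n,e,0.225); d=w[1]-w[0]; print(" ",n,w.round(3).tolist(),w.mean(0).round(4),"len",np.linalg.norm(d).round(3),"yaw of bar vs y",np.arctan(-d[0]/d[1]).round(3))
for n,im,box in(("top",T,(222,150,330,252)),("scene",S,(230,198,335,285))):
    x0,y0,x1,y1=box; m=np.zeros(im.shape[:2],np.uint8); m[y0:y1,x0:x1]=(im[y0:y1,x0:x1,2]<125)*255
    m=cv2.morphologyEx(m,cv2.MORPH_CLOSE,np.ones((7,7)));c=max(cv2.findContours(m,0,2)[0],key=cv2.contourArea)
    q=cv2.boxPoints(cv2.minAreaRect(c)) if n=="top" else cv2.approxPolyDP(c,8,True)[:,0]
    w=ray(n,q,0.012); print("board",n,q.round(0).tolist(),w[:,:2].round(3).tolist(),w.mean(0).round(4))
```

```text
jar [((139.67953491210938, 189.31642150878906), (11.799886703491211, 47.64992904663086), 82.23483276367188), ((399.52362060546875, 186.61447143554688), (10.645976066589355, 41.20030975341797), 87.79740142822266)]
 handle centre [0.5332 0.2604 0.2213]
  top [[0.538, 0.214, 0.225], [0.527, 0.305, 0.225]] [0.5324 0.2593 0.225 ] len 0.092 yaw of bar vs y 0.122
  scene [[0.53, 0.303, 0.225], [0.543, 0.216, 0.225]] [0.5364 0.2597 0.225 ] len 0.088 yaw of bar vs y 0.152
pot [((460.7403564453125, 189.9272918701172), (49.457828521728516, 13.635570526123047), 15.64224624633789), ((124.14999389648438, 163.0500030517578), (38.8960075378418, 10.75174331665039), 18.434947967529297)]
 handle centre [ 0.525  -0.344   0.2208]
  top [[0.537, -0.299, 0.225], [0.511, -0.387, 0.225]] [ 0.5242 -0.3428  0.225 ] len 0.092 yaw of bar vs y -0.288
  scene [[0.515, -0.388, 0.225], [0.543, -0.296, 0.225]] [ 0.5287 -0.3418  0.225 ] len 0.097 yaw of bar vs y -0.294
board top [[227.0, 240.0], [233.0, 156.0], [322.0, 161.0], [317.0, 246.0]] [[0.453, 0.122], [0.659, 0.111], [0.641, -0.106], [0.437, -0.089]] [0.5473 0.0094 0.012 ]
board scene [[253, 203], [235, 268], [318, 280], [328, 216]] [[0.446, -0.076], [0.645, -0.092], [0.658, 0.107], [0.468, 0.122]] [0.5543 0.0152 0.012 ]
```

jog_arm(turn=[[0,0,0],[0,0,0],[0,0,0],[0,0,0],[0,0,0],[0,0,0],[0,0,0],[0,0,0],[0,0,0],[0,0,0],[0,0,0],[0,0,0],[0,0,0],[0,0,0],[0,0,0],[0,0,0],[0,0,0],[0,0,0],[0,0,0],[0,0,0]], delta_pos=[[0,0,-0.03],[0,0,-0.03],[0,0,-0.03],[0,0,-0.03],[0.0243,-0.0203,0],[0.0243,-0.0203,0],[0.0243,-0.0203,0],[0.0243,-0.0203,0],[0.0243,-0.0203,0],[0.0243,-0.0203,0],[0.0243,-0.0203,0],[0.0243,-0.0203,0],[0.0243,-0.0203,0],[0.0243,-0.0203,0],[0.0243,-0.0203,0],[0.0243,-0.0203,0],[0.0243,-0.0203,0],[0.0243,-0.0203,0],[0.0243,-0.0203,0],[0.0243,-0.0203,0]], gripper=[0.085,0.085,0.085,0.085,0.085,0.085,0.085,0.085,0.085,0.085,0.085,0.085,0.085,0.085,0.085,0.085,0.085,0.085,0.085,0.085])

```text
time: 1.77
tool_pos: [0.4603, -0.2481, 0.3508]
tcp_rot: [-3.119, -0.369, 0.001]
wrist_force: [0.3, -0.9, -0.6]
width: 0.994
grip_force: 0.0
```

jog_arm(turn=[[0,0,0],[0,0,0],[0,0,0],[0,0,0],[0,0,0],[0,0,0],[0,0,0],[0,0,0],[0,0,0],[0,0,0],[0,0,0],[0,0,0],[0,0,0],[0,0,0],[0,0,0],[0,0,0],[0,0,-0.1],[0,0,-0.1],[0,0,-0.1],[0,0,-0.1]], delta_pos=[[0.012,-0.03,0],[0.012,-0.03,0],[0.012,-0.03,0],[0.012,-0.03,0],[0.012,-0.03,0],[0.012,-0.03,0],[0.012,-0.03,0],[0.012,-0.03,0],[0.012,-0.03,0],[0.012,-0.03,0],[0.012,-0.03,0],[0.012,-0.03,0],[0.012,-0.03,0],[0.012,-0.03,0],[0.012,-0.03,0],[0.012,-0.03,0],[0,0,0],[0,0,0],[0,0,0],[0,0,0]], gripper=[0.085,0.085,0.085,0.085,0.085,0.085,0.085,0.085,0.085,0.085,0.085,0.085,0.085,0.085,0.085,0.085,0.085,0.085,0.085,0.085])

```text
time: 3.43
tool_pos: [0.534, 0.2623, 0.3503]
tcp_rot: [2.981, 0.991, -0.003]
wrist_force: [-0.1, -0.7, 0.5]
width: 0.997
grip_force: 0.0
```

jog_arm(turn=[[0,0,-0.1],[0,0,-0.1],[0,0,-0.1],[0,0,-0.1],[0,0,-0.1],[0,0,-0.1],[0,0,-0.1],[0,0,-0.1],[0,0,-0.1],[0,0,-0.1],[0,0,-0.065],[0,0,0],[0,0,0]], delta_pos=[[0,0,0],[0,0,0],[0,0,0],[0,0,0],[0,0,0],[0,0,0],[0,0,0],[0,0,0],[0,0,0],[0,0,0],[0,0,0],[0,0,0],[0,0,0]], gripper=[0.085,0.085,0.085,0.085,0.085,0.085,0.085,0.085,0.085,0.085,0.085,0.085,0.085])

```text
time: 4.52
tool_pos: [0.5342, 0.2618, 0.3507]
tcp_rot: [-2.075, -2.359, 0.001]
wrist_force: [1.1, 0.6, 0.3]
width: 1.0
grip_force: 0.0
```

Run:
```python
from h import *
s=read_state();print(s["time"],s["tool_pos"],s["tcp_rot"],s["q"]);P=pose("wrist");snap("wrist","w1.png")
print(proj("wrist",[[.534,.26,.225],[.528,.305,.225],[.54,.215,.225]],P)); print((-P[1].T@P[2]).round(3))
```

```text
4.5167 [0.53418975 0.26177839 0.35074901] [-2.07458153e+00 -2.35864483e+00  1.36311673e-03] [ 4.13787331e-01  6.28545747e-02  1.61934971e+00 -4.24849474e-06
  1.46034370e+00  2.85810805e-01]
[[280.80649209 200.65542656]
 [280.58037719 143.24876471]
 [281.01242812 252.98868776]]
[0.525 0.334 0.494]
```

View pics/w1.png

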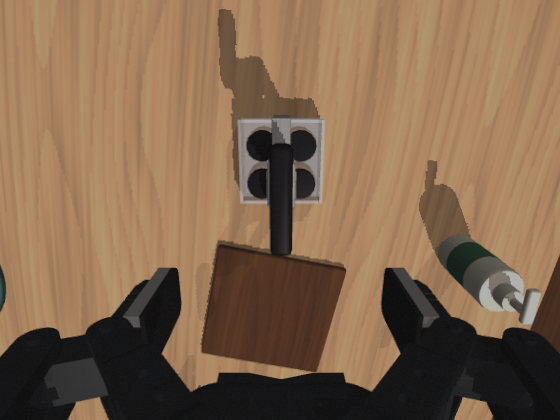

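The wrist view shows the handle bar vertical at column 281, rows 143–254, exactly where predicted, so the tool is aligned. The board corners are at (218,243), (345,268), (317,371) and (203,350).

jog_arm(turn=[[0,0,0],[0,0,0],[0,0,0],[0,0,0],[0,0,0],[0,0,0],[0,0,0],[0,0,0],[0,0,0],[0,0,0],[0,0,0],[0,0,0],[0,0,0],[0,0,0],[0,0,0],[0,0,0],[0,0,0],[0,0,0],[0,0,0]], delta_pos=[[0,0,0.021],[0,0,0.021],[0,0,0.021],[0,0,0.021],[0,0,0.021],[0,0,0.021],[0,0,0.021],[0,0,0],[0,0,0],[0,0,0],[0,0,0],[0,0,0],[0,0,0],[0,0,0],[0,0,0],[0,0,0],[0,0,0],[0,0,0],[0,0,0]], gripper=[0.085,0.085,0.085,0.085,0.085,0.085,0.085,0.085,0.085,0.03,0.03,0.03,0.03,0.01,0.01,0.01,0.01,0.01,0.01], grip_force=50)

```text
time: 6.15
tool_pos: [0.5344, 0.262, 0.205]
tcp_rot: [-2.073, -2.361, -0.001]
wrist_force: [-2.4, 0.1, 6.2]
width: 0.201
grip_force: 51.2
```

Run:
```python
from h import *
s=read_state();print(s["tool_pos"],s["wrist_force"],s["width"],s["grip_force"])
# board from w1 at its pose
c=vision.calibration("wrist");T=np.eye(4);T[:3,:3]=cv2.Rodrigues(np.array([-2.07458,-2.35864,.00136]))[0];T[:3,3]=[.53419,.26178,.35075]
M=np.linalg.inv(T@np.array(c["mount"]));P=(c,M[:3,:3],M[:3,3])
im=cv2.imread("pics/w1.png");hsv=cv2.cvtColor(im,cv2.COLOR_BGR2HSV)
w=ray("wrist",[(218,243),(345,268),(317,371),(203,350)],.012,P);print(w.round(3).tolist(),w.mean(0))
w=ray("wrist",[(239,119),(323,119),(323,203),(241,203)],.042,P);print("tub rim",w.round(3).tolist(),w.mean(0))
```

```text
[0.53439732 0.26200882 0.20503258] [-2.35536266  0.07664946  6.15260452] 0.2007059296670965 51.176780462265015
[[0.457, 0.124, 0.012], [0.652, 0.108, 0.012], [0.641, -0.089, 0.012], [0.446, -0.072, 0.012]] [0.54890896 0.01785711 0.012     ]
tub rim [[0.474, 0.309, 0.042], [0.579, 0.322, 0.042], [0.597, 0.213, 0.042], [0.488, 0.199, 0.042]] [0.53449057 0.26084684 0.042     ]
```

jog_arm(turn=[[0,0,0],[0,0,0],[0,0,0],[0,0,0],[0,0,0],[0,0,0],[0,0,0],[0,0,0],[0,0,0],[0,0,0],[0,0,0],[0,0,0],[0,0,0],[0,0,0],[0,0,0],[0,0,0],[0,0,0],[0,0,0],[0,0,0],[0,0,0]], delta_pos=[[0,0,-0.004],[0,0,-0.004],[0,0,-0.004],[0,0,-0.004],[0,0,-0.004],[0,0,-0.004],[0,0,-0.004],[0,0,-0.004],[0,0,-0.004],[0,0,-0.004],[0,0,-0.004],[0,0,-0.004],[0,0,-0.004],[0,0,-0.004],[0,0,-0.004],[0,0,-0.004],[0,0,-0.004],[0,0,-0.002],[0,0,0],[0,0,0]], gripper=[0.01,0.01,0.01,0.01,0.01,0.01,0.01,0.01,0.01,0.01,0.01,0.01,0.01,0.01,0.01,0.01,0.01,0.01,0.01,0.01])

```text
time: 7.82
tool_pos: [0.5345, 0.2619, 0.2745]
tcp_rot: [2.072, 2.361, 0.001]
wrist_force: [-0.4, -0.5, -6.9]
width: 0.203
grip_force: 49.4
```

Run:
```python
from h import *
s=read_state();print(s["time"],s["tool_pos"],s["wrist_force"],s["torque"],s["width"],s["grip_force"])
im=snap("scene","s2.png"); w=snap("wrist","w2.png")
a=cv2.resize(im[120:300,320:500],(540,540));cv2.imwrite("pics/c2.png",np.hstack([a[:,:400],cv2.resize(w,(400,300),interpolation=3) if 0 else cv2.copyMakeBorder(cv2.resize(w,(400,300)),0,240,0,0,0)]))
```

```text
7.8167 [0.53449617 0.26193552 0.27447601] [-0.41238097 -0.49320443 -6.8658133 ] [ 0.03900123  0.03269486 -0.00509178] 0.20252096327992236 49.36789333820343
```

View pics/c2.png

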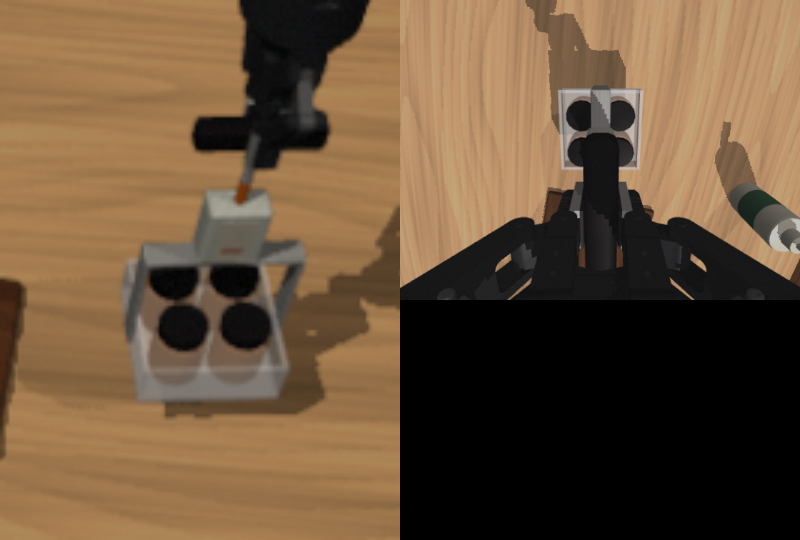

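The scale is drawn out with the orange band showing, at (243,193) in the left crop. The tub hangs upright and clear, its shadow detached from its base, at roughly 4.5–5 cm. Next I raise it a touch and hold.

jog_arm(turn=[[0,0,0],[0,0,0],[0,0,0],[0,0,0],[0,0,0],[0,0,0],[0,0,0],[0,0,0],[0,0,0],[0,0,0],[0,0,0],[0,0,0],[0,0,0],[0,0,0],[0,0,0],[0,0,0],[0,0,0],[0,0,0],[0,0,0],[0,0,0]], delta_pos=[[0,0,-0.002],[0,0,-0.002],[0,0,0],[0,0,0],[0,0,0],[0,0,0],[0,0,0],[0,0,0],[0,0,0],[0,0,0],[0,0,0],[0,0,0],[0,0,0],[0,0,0],[0,0,0],[0,0,0],[0,0,0],[0,0,0],[0,0,0],[0,0,0]], gripper=[0.01,0.01,0.01,0.01,0.01,0.01,0.01,0.01,0.01,0.01,0.01,0.01,0.01,0.01,0.01,0.01,0.01,0.01,0.01,0.01])

```text
time: 9.58
tool_pos: [0.5344, 0.2619, 0.2783]
tcp_rot: [2.072, 2.361, -0.0]
wrist_force: [0.0, 0.1, -6.9]
width: 0.202
grip_force: 49.5
```

jog_arm(turn=[[0,0,0],[0,0,0],[0,0,0],[0,0,0],[0,0,0],[0,0,0],[0,0,0],[0,0,0],[0,0,0],[0,0,0],[0,0,0],[0,0,0],[0,0,0],[0,0,0],[0,0,0],[0,0,0],[0,0,0],[0,0,0],[0,0,0],[0,0,0]], delta_pos=[[0,0,0],[0,0,0],[0,0,0],[0,0,0],[0,0,0],[0,0,0],[0,0,0],[0,0,0],[0,0,0],[0,0,0],[0,0,0],[0,0,0],[0,0,0],[0,0,0],[0,0,0],[0,0,0],[0,0,0],[0,0,0],[0,0,0],[0,0,0]], gripper=[0.01,0.01,0.01,0.01,0.01,0.01,0.01,0.01,0.01,0.01,0.01,0.01,0.01,0.01,0.01,0.01,0.01,0.01,0.01,0.01])

```text
time: 11.25
tool_pos: [0.5344, 0.2619, 0.2783]
tcp_rot: [-2.072, -2.361, -0.0]
wrist_force: [-0.3, 0.6, -7.0]
width: 0.201
grip_force: 49.5
```

Run:
```python
from h import *
s=read_state();print(s["time"],s["tool_pos"],s["wrist_force"],s["width"])
R=cv2.Rodrigues(np.array(s["tcp_rot"],float))[0]
print(R.T@(np.array([.549,.016,s["tool_pos"][2]])-s["tool_pos"]),R.round(3))
```

```text
11.25 [0.53439952 0.26189696 0.27828668] [-0.31600676  0.63447066 -7.01199524] 0.2008965297422816
[-2.45714981e-01 -1.73964852e-02 -9.62167520e-06] [[-0.13   0.992 -0.   ]
 [ 0.992  0.13   0.   ]
 [ 0.    -0.    -1.   ]]
```

jog_arm(turn=[[0,0,0],[0,0,0],[0,0,0],[0,0,0],[0,0,0],[0,0,0],[0,0,0],[0,0,0],[0,0,0],[0,0,0],[0,0,0],[0,0,0],[0,0,0],[0,0,0],[0,0,0],[0,0,0],[0,0,0],[0,0,0],[0,0,0],[0,0,0]], delta_pos=[[-0.002,0,0],[-0.004,0,0],[-0.006,-0.001,0],[-0.008,-0.001,0],[-0.01,-0.001,0],[-0.012,-0.001,0],[-0.012,-0.001,0],[-0.012,-0.001,0],[-0.012,-0.001,0],[-0.012,-0.001,0],[-0.012,-0.001,0],[-0.012,-0.001,0],[-0.012,-0.001,0],[-0.012,-0.001,0],[-0.012,-0.001,0],[-0.012,-0.001,0],[-0.012,-0.001,0],[-0.012,-0.001,0],[-0.012,-0.001,0],[-0.012,-0.001,0]], gripper=[0.01,0.01,0.01,0.01,0.01,0.01,0.01,0.01,0.01,0.01,0.01,0.01,0.01,0.01,0.01,0.01,0.01,0.01,0.01,0.01])

```text
time: 12.92
tool_pos: [0.5438, 0.0501, 0.2783]
tcp_rot: [2.072, 2.361, 0.0]
wrist_force: [0.4, 0.8, -5.9]
width: 0.202
grip_force: 49.5
```

jog_arm(turn=[[0,0,0],[0,0,0],[0,0,0],[0,0,0],[0,0,0],[0,0,0],[0,0,0],[0,0,0],[0,0,0],[0,0,0],[0,0,0],[0,0,0]], delta_pos=[[-0.01,0,0],[-0.008,0,0],[-0.006,0,0],[-0.005,0,0],[-0.004,0,0],[-0.002,0,0],[0,0,0],[0,0,0],[0,0,0],[0,0,0],[0,0,0],[0,0,0]], gripper=[0.01,0.01,0.01,0.01,0.01,0.01,0.01,0.01,0.01,0.01,0.01,0.01])

```text
time: 13.92
tool_pos: [0.5483, 0.0169, 0.2783]
tcp_rot: [-2.072, -2.361, -0.0]
wrist_force: [0.2, -1.2, -6.7]
width: 0.198
grip_force: 49.4
```

Run:
```python
from h import *
s=read_state();print(s["time"],s["tool_pos"],s["wrist_force"],s["width"])
im=snap("scene","s3.png"); t=snap("top","t3.png")
cv2.imwrite("pics/c3.png",np.hstack([cv2.resize(im[110:310,200:400],(400,400)),cv2.resize(t[120:270,200:350],(400,400))]))
```

```text
13.9167 [0.54830613 0.01688945 0.27829958] [ 0.22082832 -1.17531577 -6.68572952] 0.19806953637854702
```

View pics/c3.png

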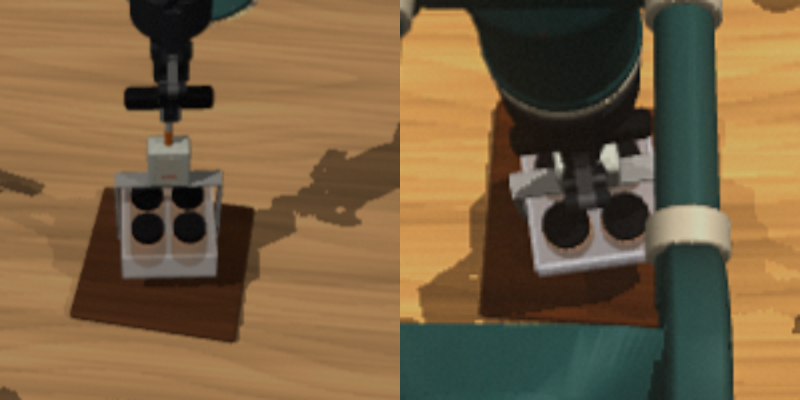

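The tub hangs upright over the middle of the board (left crop: tub base around (170,270), board spanning x 72–255). Now I lower it gently.

jog_arm(turn=[[0,0,0],[0,0,0],[0,0,0],[0,0,0],[0,0,0],[0,0,0],[0,0,0],[0,0,0],[0,0,0],[0,0,0],[0,0,0],[0,0,0],[0,0,0],[0,0,0],[0,0,0],[0,0,0],[0,0,0],[0,0,0],[0,0,0],[0,0,0]], delta_pos=[[0,0,0.003],[0,0,0.003],[0,0,0.003],[0,0,0.003],[0,0,0.003],[0,0,0.003],[0,0,0.003],[0,0,0.003],[0,0,0.003],[0,0,0.002],[0,0,0.002],[0,0,0.002],[0,0,0.002],[0,0,0.002],[0,0,0.003],[0,0,0.003],[0,0,0.003],[0,0,0.003],[0,0,0.003],[0,0,0.003]], gripper=[0.01,0.01,0.01,0.01,0.01,0.01,0.01,0.01,0.01,0.01,0.01,0.01,0.01,0.01,0.01,0.01,0.01,0.01,0.01,0.01])

```text
time: 15.68
tool_pos: [0.5486, 0.0166, 0.2235]
tcp_rot: [2.072, 2.361, 0.001]
wrist_force: [-1.4, -0.7, -2.1]
width: 0.204
grip_force: 49.9
```

jog_arm(turn=[[0,0,0],[0,0,0],[0,0,0],[0,0,0],[0,0,0],[0,0,0]], delta_pos=[[0,0,0.002],[0,0,0.002],[0,0,0],[0,0,0],[0,0,0],[0,0,0]], gripper=[0.01,0.01,0.01,0.01,0.01,0.01])

```text
time: 16.18
tool_pos: [0.5485, 0.0166, 0.2196]
tcp_rot: [2.072, 2.361, 0.0]
wrist_force: [-1.3, -0.5, -2.0]
width: 0.198
grip_force: 50.2
```

jog_arm(turn=[[0,0,0],[0,0,0],[0,0,0],[0,0,0],[0,0,0],[0,0,0],[0,0,0],[0,0,0],[0,0,0],[0,0,0],[0,0,0],[0,0,0],[0,0,0],[0,0,0]], delta_pos=[[0,0,0.001],[0,0,0.001],[0,0,0],[0,0,0],[0,0,0],[0,0,0],[0,0,0],[0,0,0],[0,0,0],[0,0,0],[0,0,0],[0,0,0],[0,0,0],[0,0,0]], gripper=[0.01,0.01,0.01,0.01,0.02,0.023,0.026,0.03,0.04,0.05,0.065,0.085,0.085,0.085], grip_force=20)

```text
time: 17.35
tool_pos: [0.5483, 0.0166, 0.2173]
tcp_rot: [-2.072, -2.361, -0.0]
wrist_force: [0.2, -0.2, 1.0]
width: 0.997
grip_force: 0.0
```

Run:
```python
from h import *
s=read_state();print(s["time"],s["tool_pos"],s["wrist_force"],s["width"],s["grip_force"])
P=pose("wrist");w=snap("wrist","w4.png");im=snap("scene","s4.png")
cv2.imwrite("pics/c4.png",np.hstack([cv2.resize(im[110:310,200:400],(300,300)),cv2.resize(w,(400,300))]))
```

```text
17.35 [0.54831115 0.01663405 0.21726593] [ 0.15978237 -0.17830838  0.97313504] 0.9972358494987843 0.0
```

View pics/c4.png

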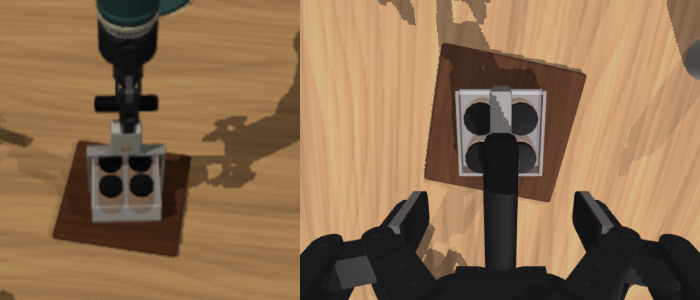

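The tub stands upright on the board and the fingers are open on both sides of the bar, at (405,230) and (595,230). The tub is centred on the board, around (502,132) in the right crop. Now I withdraw straight up.

jog_arm(turn=[[0,0,0],[0,0,0],[0,0,0],[0,0,0],[0,0,0],[0,0,0],[0,0,0],[0,0,0],[0,0,0],[0,0,0],[0,0,0],[0,0,0]], delta_pos=[[0,0,-0.005],[0,0,-0.01],[0,0,-0.02],[0,0,-0.02],[0,0,-0.02],[0,0,-0.02],[0,0,-0.02],[0,0,-0.02],[0,0,0],[0,0,0],[0,0,0],[0,0,0]], gripper=[0.085,0.085,0.085,0.085,0.085,0.085,0.085,0.085,0.085,0.085,0.085,0.085])

```text
time: 18.45
tool_pos: [0.5476, 0.0166, 0.351]
tcp_rot: [-2.071, -2.36, 0.002]
wrist_force: [0.2, -0.2, 0.1]
width: 0.994
grip_force: 0.0
```

Run:
```python
from h import *
s=read_state();print(s["time"],s["tool_pos"],s["wrist_force"],s["width"])
P=pose("wrist");w=snap("wrist","w5.png");im=snap("scene","s5.png")
cv2.imwrite("pics/c5.png",np.hstack([cv2.resize(im[110:310,200:400],(240,240)),w[:240]]))
print(proj("wrist",[[.5483,.0166,.237],[.549,.016,.012]],P))
```

```text
18.45 [0.5476258  0.01661775 0.35098827] [ 0.24024154 -0.22563825  0.13377468] 0.9941684602954988
[[282.38896323 202.80925883]
 [282.61736004 158.75521312]]
```

View pics/c5.png

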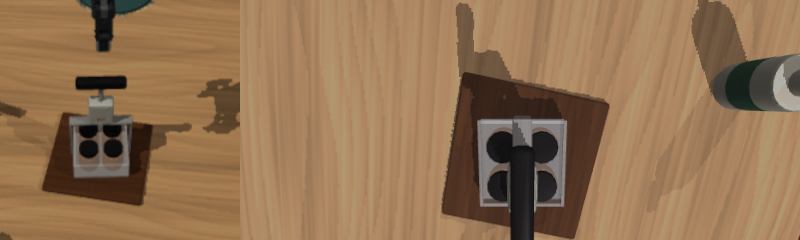

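The tub stands upright on the board and is free of the gripper. Tub centre (522,163) and board centre (523,157) agree to about 1 cm, and the scale is relaxed.

```bash
python3 -c "
from workcell import ticket
print(ticket.finish_job())"
```

```text
the job is handed in; nothing more can be done
None
```

The jar tub was lifted by its scale handle, held still about 5 cm up for over two seconds, then set down upright in the middle of the board and released; the pot tub was not touched, and the job was handed in at about 18.5 s (no verdict was returned).

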